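# Fit up a railing post: tube out of its stand, onto the base plate, cap on top

## Robot

A 6-joint arm with a two-finger parallel gripper is mounted at the origin on the work surface. World frame = base frame: x ahead of the robot, y to its left, z up, the work surface at z = 0. Lengths are in m, angles in degrees, forces in N, time in s.
With the tool pointing down it reaches from about 0.325 to 0.85 m from the base axis. Payload 4.4 kg.
Tool frame: the origin (TCP) lies where the fingers leave the gripper's body, on its centre line; the fingertips stand r.nose_length ahead of it and the grasp point (between the pads) lies 78 mm ahead of it (r.nose_length is the distance from the TCP to the fingertips, in m); z points along the fingers, x is the direction in which the jaws open and shut, and the axes are right-handed (so a half turn about z gives the same grasp; the last joint's range is limited). The gripper opens to 94 mm and grips with 3 to 60 N. Pads are 16 mm wide; open, the fingers measure 119 mm over their backs; the gripper's body (75 mm by 177 mm) begins 78 mm behind the grasp point.
Start: joints at [-77.034, 11.837, 88.321, -0, 79.842, -8.623], TCP at [0.212, -0.535, 0.303] pointing down, gripper open.
Joint ranges: [-156.59, 156.59], [-49.26, 127.26], [12.9, 141.05], [-63.56, 243.56], [4.71, 150.69], [-161.64, 161.64]. Speed limits (degrees/s): [159.86, 159.86, 180, 180, 180, 180].

## Interface

Orientations are given as [roll, pitch, yaw] about the fixed x, y, z axes, in that order (R = Rz(yaw) Ry(pitch) Rx(roll)).
In Python, from rig import r gives the robot as it stands.
- The arm moves only by the tool servo_tool, never from a script. Its argument "rows" is a list of rows, each a list of 3 entries, a list of its own where there are three numbers: the closure, from -1 (fully open) to 1 (shut), so that 0 is half open, then the shift along the tool's x, y, z in m, then the turn about the tool's z in rad. A call has 1 to 8 rows; each row shifts and turns the commanded pose from where the row before left it, along the tool's axes as they then stand; what a row does not reach is not made up. A row lasts 1/10 s, in which the tool goes at most 50 mm and 8.59 degrees, less where a joint would pass 70% of its speed; a pose out of reach is approached as far as the arm can. A call with a gripper value outside its range is refused whole. The fingers move at their own pace and stop on an object; the grip force is fixed at half the most. Time passes only in rows, so rows that do not move let the fingers close. It gives the time, the measured TCP pose, the force and the opening at its end, in the units of the state.
- r.observe(): the state, without advancing time (a new reading comes with each control period).
- r.snapshot(name): name is "scene" or "top"; returns the picture (420x560x3 uint8, blue, green, red); there is no depth.
- r.camera_info(name): a dict with "camera_matrix" (3x3 intrinsics, pixels), "distortion" ([k1, k2, p1, p2, k3] as OpenCV has them; the pictures are not rectified), "cam_to_world" (4x4, takes a point from camera to world coordinates). Camera axes: x right, y up, looking along -z (the intrinsics and any distortion apply to the point x, -y, -z); pixel columns grow to the right and rows downward; lengths in m; the calibration is good to about 2 mm. A picture is of the moment at which its call begins. camera_info takes no time and is no camera call.
- r.close_job(): hands the job in, once; it reports no verdict.
The state is a dict: "t": time; "qpos": joint angles; "qvel": joint speeds; "tau": joint torques, N m; "position": TCP position; "tcp_rot": TCP orientation; "wrist_force": force on the tool from outside, world axes, zero at the start; "ft_torque": the same for the moment, N m; "finger_gap": opening from 0.0 (shut) to 1.0 (fully open).
Only numpy, scipy, OpenCV 4.12 (cv2) and the standard library are available. Lean on these libraries where they do the work, as an engineer would, in place of code of your own. Each camera call takes 0.05 s, during which the arm holds its last target. There are 200 camera calls.

## Task

Draw the steel tube straight up out of its light plastic stand keeping the stand where it is (not tipped, lifted or dragged), and set it down upright, not dropped, on the base plate inside the chalk circle. Let go of it, then lower the loose post cap over the tube's top end so that it sits fully down and level. Leave the empty stand upright in its place and do not disturb the other things on the bench.

Things in the scene. Friction and masses are not known exactly. Their poses are not given: they have to be found in the camera images.
- tube_mid (a point): Centre (half-way up, on the axis) of the bare steel tube: round, 38 mm outside, 130 mm long, 3 mm wall, about 0.34 kg, loose, ends plain and square. Its z axis is the tube's axis. It starts upright in the stand, its lower end on the stand's floor, standing out 57 mm above the stand's top edge.
- stand: Light loose grey plastic stand, 80 g: a square upright sleeve, open at the top, 48 mm outside, 42 mm inside (2 mm of play round the tube), on a 60 x 60 mm foot 4 mm thick. Top edge 80 mm and inner floor 7 mm above the bench: the tube is 73 mm deep in it. Origin: centre of its underside; z up the sleeve's axis, x and y square to its sides.
- base_top (a point): Centre of the upper face of the square steel base plate, 120 x 120 x 8 mm, fixed flat to the bench (this face is 8 mm above it), with a dark 12 mm bolt hole near each corner. Round this point a white chalk circle is drawn, 56 mm inside diameter, 60 mm outside. z up, x and y along the plate's sides.
- cap_mid (a point): Centre of the steel post cap, half-way up its 48 mm, 24 mm above its lower edge; loose, 0.16 kg. Round, 54 mm outside, 16 mm high, hollow below (recess 44 mm wide, 10 mm deep, goes over the tube with 3 mm play), with a round knob 26 mm in diameter, 32 mm high, on top. z: its axis. Starts on the bench, knob up. Seated on the tube, this point is 79 mm above the tube's centre.
- brush: Bystander: flat cleaning brush with a wooden handle, about 200 mm long, lying on the bench beyond the work; origin in its underside. Leave alone.
- hammer: Bystander: hammer lying on the bench to the robot's left; origin in its underside. Leave alone.
- can: Bystander: closed metal can, 66 mm in diameter, 110 mm tall, upright on the bench beyond the work; origin at the centre of its underside. Leave alone.
- disc: Bystander: black grinding disc, 114 mm in diameter, 8 mm thick, lying on the bench to the robot's right; origin at the centre of its underside. Leave alone.

How it is judged (in metres and radians):
On the way, in this order (a step that is already met when the one before it is completed fails the run):
1. the tube is drawn clear above the stand, which still stands upright (z of tube_mid in the frame of stand above 0.146 m and angle between stand's own z axis and vertical below 0.08 rad), for 0.1 s.
2. the tube is set down on the base plate inside the chalk circle while still held, not dropped (horizontal distance between tube_mid and base_top below 0.0095 m and z of tube_mid in the frame of base_top between 0.061 and 0.069 m and angle between tube_mid's own z axis and vertical below 0.05 rad and contact force between the fingers and anything else above 1 N), for 0.05 s.
3. the tube stands upright inside the chalk circle on the base plate, let go (horizontal distance between tube_mid and base_top below 0.0095 m and z of tube_mid in the frame of base_top between 0.061 and 0.069 m and angle between tube_mid's own z axis and vertical below 0.05 rad and contact force between the fingers and anything else below 0.1 N), for 0.3 s.
4. the cap is lowered over the tube's end while still held, not dropped (all of step 2 and horizontal distance between cap_mid and tube_mid below 0.006 m and z of tube_mid in the frame of cap_mid between -0.087 and -0.0755 m), for 0.05 s.
At the end, for the whole second after the job is handed in: Tube upright (0.05 rad) on the base plate, axis within 9.5 mm of its centre (inside the circle); cap on its top, fully down (3.5 mm), within 5 mm of its axis, level (0.05 rad); stand upright (0.08 rad) and within 12 mm of its start (horizontal distance between tube_mid and base_top below 0.0095 m and z of tube_mid in the frame of base_top between 0.061 and 0.069 m and angle between each of tube_mid, cap_mid's own z axis and vertical below 0.05 rad and horizontal distance between cap_mid and tube_mid below 0.005 m and z of tube_mid in the frame of cap_mid between -0.0825 and -0.0755 m and angle between stand's own z axis and vertical below 0.08 rad and distance of stand from where it was at the start of the episode below 0.012 m); the robot touches nothing.
It fails at once if the stand is tipped by more than 0.12 rad (about 7 degrees) (angle between stand's own z axis and vertical above 0.12 rad).
It fails at once if the stand is lifted or dragged more than 12 mm (distance of stand from where it was at the start of the episode above 0.012 m).
It fails at once if a bystander is moved more than 30 mm (distance of any of brush, hammer, can, disc from where it was at the start of the episode above 0.03 m).
It also fails if it takes over 64 s, if anything falls off the work surface, if the arm or the gripper's body presses on something with over 40 N, if the wrist force passes 120 N, or if a joint passes its speed limit or range.

## Working session

There is one attempt and no reset: what is moved stays moved. The work goes in short steps, Python scripts to look and compute and a tool call to move; the robot and the scene stay as the last step left them, time stands still between calls to the robot, and variables do not carry over. Pictures are saved under pics/ and viewed, about 8 in all and at most 12, crops included, and the job is handed in when it is done.

Besides the shell and the picture viewer there is one more tool, called after ">>>" as name(argument=value, ...) on one line, values as JSON. servo_tool: Moves the arm, as the interface text tells. Its arguments: {"type":"object","properties":{"rows":{"type":"array"}},"required":["rows"]}

```bash
mkdir -p pics
python3 - <<'E'
from rig import r
import cv2,numpy as np
print(r.observe(), r.nose_length)
for n in("scene","top"):
    cv2.imwrite(f"pics/{n}0.png",r.snapshot(n)); c=r.camera_info(n); print(n,c)
E
```

```text
{'t': 0.0, 'qpos': array([-7.70336458e+01,  1.18842120e+01,  8.84040407e+01, -2.03395728e-04,
        7.98435924e+01, -8.62265244e+00]), 'qvel': array([ 0.09374192, -0.03195985, -0.00555242,  0.02096731,  0.02734189,
        0.05664037]), 'tau': array([ 6.25572702e-04, -3.70875299e+01, -2.81416261e+01,  6.99858600e-02,
        3.62274970e-02, -1.59410320e-04]), 'position': array([ 0.21142559, -0.53407671,  0.30149724]), 'tcp_rot': array([-1.79980431e+02,  1.30384853e-01, -6.84109350e+01]), 'wrist_force': array([ 0.08513975,  0.07892173, -0.47883187]), 'ft_torque': array([-0.03268406,  0.02100004, -0.01341472]), 'finger_gap': 0.9984212562657714} 0.0972
scene {'camera_matrix': array([[395.19129142,   0.        , 290.2331078 ],
       [  0.        , 395.19129142, 207.92750626],
       [  0.        ,   0.        ,   1.        ]]), 'distortion': array([-0.02349933,  0.        ,  0.        ,  0.        ,  0.        ]), 'cam_to_world': array([[ 0.52004234, -0.54074023,  0.66117771,  1.31682883],
       [ 0.85405284,  0.31810649, -0.41158474, -0.48555806],
       [ 0.01223551,  0.7787222 ,  0.62724958,  0.80247759],
       [ 0.        ,  0.        ,  0.        ,  1.        ]])}
top {'camera_matrix': array([[454.37905024,   0.        , 270.23098701],
       [  0.        , 454.37905024, 208.40898428],
       [  0.        ,   0.        ,   1.        ]]), 'distortion': array([-0.01739633,  0.        ,  0.        ,  0.        ,  0.        ]), 'cam_to_world': array([[-0.02142675,  0.99383845, -0.10874757,  0.34676313],
       [-0.99970903, -0.02250374, -0.00868588, -0.01404312],
       [-0.01107959,  0.10852982,  0.99403145,  1.73328565],
       [ 0.        ,  0.        ,  0.        ,  1.        ]])}
```

View pics/top0.png

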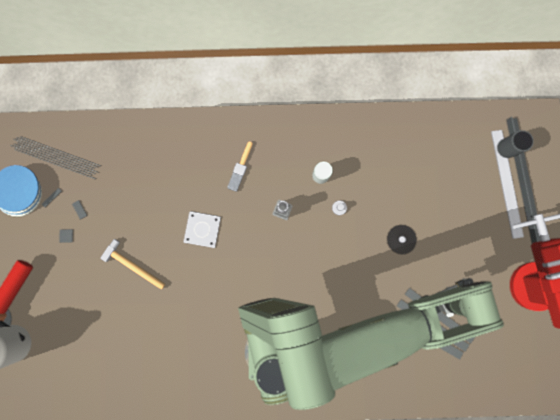

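View pics/scene0.png

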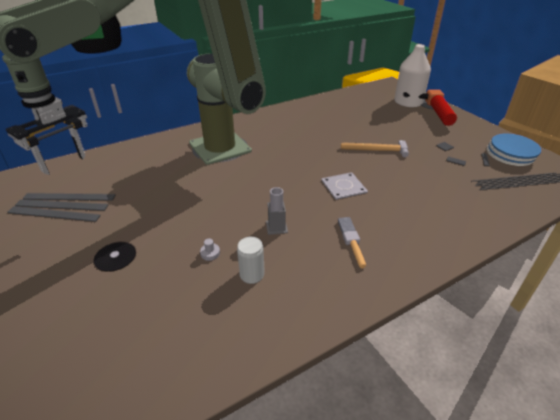

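The top picture shows the plate at about (202,230), the stand and tube at (282,208), the cap at (340,208), the can at (322,172) and the disc at (402,239). The scene view shows the same things. Next I'll look at enlarged crops.

```bash
python3 - <<'E'
import cv2
a=cv2.imread("pics/top0.png")[185:255,175:355]; b=cv2.imread("pics/scene0.png")[165:285,190:380]
cv2.imwrite("pics/top0c.png",cv2.resize(a,(792,308),interpolation=cv2.INTER_CUBIC))
cv2.imwrite("pics/scene0c.png",cv2.resize(b,(760,480),interpolation=cv2.INTER_CUBIC))
E
cat > h.py <<'E'
from rig import r
import cv2,numpy as np
def ray(n,uv):
    c=r.camera_info(n);T=c["cam_to_world"]
    p=cv2.undistortPoints(np.array([[uv]],float),c["camera_matrix"],c["distortion"])[0,0]
    return T[:3,3],T[:3,:3]@np.array([p[0],-p[1],-1])
def hit(n,uv,z):
    o,d=ray(n,uv);return o+d*(z-o[2])/d[2]
def proj(n,P):
    c=r.camera_info(n);T=c["cam_to_world"];q=(np.atleast_2d(P)-T[:3,3])@T[:3,:3]
    return cv2.projectPoints(q*[1,-1,-1],np.zeros(3),np.zeros(3),c["camera_matrix"],c["distortion"])[0][:,0]
E
```

```text
(no output)
```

View pics/top0c.png

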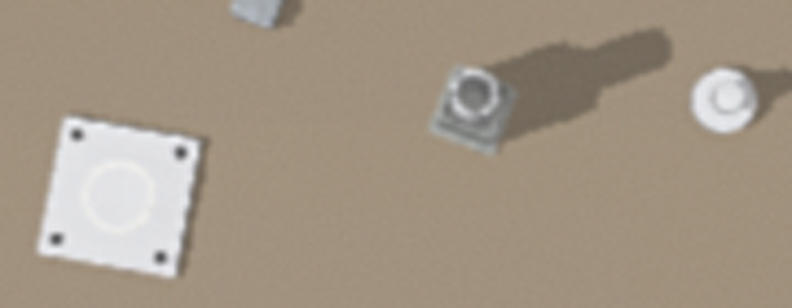

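View pics/scene0c.png

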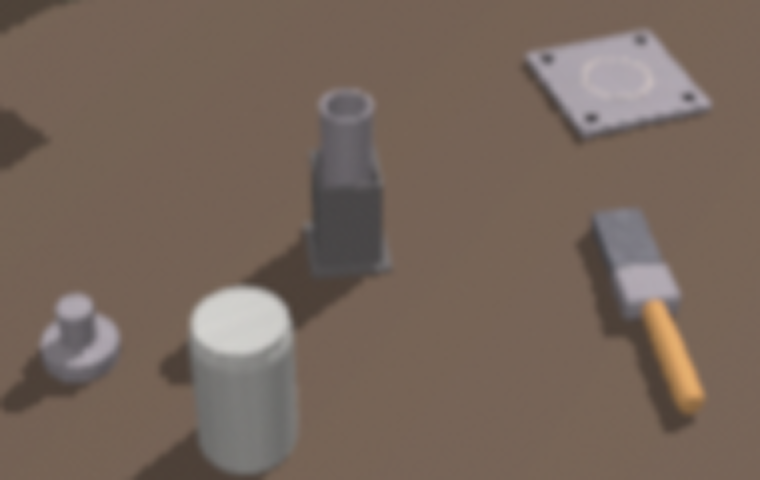

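The top crop shows the plate holes at (77,134), (181,152), (160,257) and (56,239), the tube mouth at (474,92) and the cap knob at (728,97). The scene crop shows the holes at (547,58), (641,40), (688,97) and (591,117), the tube mouth at (347,105), the knob top at (75,306) and the can top at (240,322).

```bash
cat >> h.py <<'E'
def T0(U,V): return ((U+.5)/4.4-.5+175,(V+.5)/4.4-.5+185)
def S0(U,V): return ((U+.5)/4-.5+190,(V+.5)/4-.5+165)
E
python3 - <<'E'
from h import *
np.set_printoptions(precision=4,suppress=True)
ht=np.array([hit("top",T0(*p),.008) for p in[(77,134),(181,152),(160,257),(56,239)]])
hs=np.array([hit("scene",S0(*p),.008) for p in[(547,58),(641,40),(688,97),(591,117)]])
for h in(ht,hs): print("plate",h.mean(0),[np.linalg.norm(h[i]-h[i-1]) for i in range(4)],np.degrees(np.arctan2(*(h[1]-h[0])[1::-1])))
print("plate edge-centre top",hit("top",T0(118,196),.008))
for nm,t,s,z in[("tube",(474,92),(347,105),.137),("knob",(728,97),(75,306),.048)]:
    print(nm,hit("top",T0(*t),z),hit("scene",S0(*s),z))
print("flange",hit("top",T0(723,100),.014),hit("scene",S0(81,342),.016))
print("can",hit("scene",S0(240,322),.11))
a,b=[hit("top",T0(*p),.003) for p in[(429,131),(496,153)]];print("stand",a,b,np.linalg.norm(a-b),np.degrees(np.arctan2(*(b-a)[1::-1])))
a,b,c=[hit("scene",S0(*p),.003) for p in[(313,275),(390,268),(303,228)]];print("stand scene",a,b,c,np.linalg.norm(a-b),np.degrees(np.arctan2(*(b-a)[1::-1])))
E
```

```text
plate [0.4625 0.2643 0.008 ] [np.float64(0.09259853566349746), np.float64(0.09210610825679472), np.float64(0.09243554265888891), np.float64(0.09160678147255646)] -101.08448513620529
plate [0.4602 0.2655 0.008 ] [np.float64(0.0917287172385998), np.float64(0.09174101165888769), np.float64(0.09144323578770037), np.float64(0.09108522929044761)] 77.717702778754
plate edge-centre top [0.462  0.2647 0.008 ]
tube [ 0.5307 -0.0431  0.137 ] [ 0.5296 -0.0427  0.137 ]
knob [ 0.5318 -0.2598  0.048 ] [ 0.5317 -0.2602  0.048 ]
flange [ 0.533  -0.2603  0.014 ] [ 0.5345 -0.2609  0.016 ]
can [ 0.662  -0.1956  0.11  ]
stand [ 0.5129 -0.0056  0.003 ] [ 0.4924 -0.0634  0.003 ] 0.06125255543326951 -109.53996003165138
stand scene [ 0.5437 -0.0814  0.003 ] [ 0.5662 -0.028   0.003 ] [ 0.4928 -0.0622  0.003 ] 0.05801965544263655 67.11528499813095
```

>>> servo_tool(rows=[[-1,[-0.024,-0.034,0],0],[-1,[-0.024,-0.034,0],0],[-1,[-0.024,-0.034,0],0],[-1,[-0.024,-0.034,0],0],[-1,[-0.024,-0.034,0],0],[-1,[-0.024,-0.034,0],0],[-1,[-0.024,-0.034,0],0]])

```text
t: 0.8
position: [0.3715, -0.2891, 0.3023]
tcp_rot: [180.0, 0.0, -68.4]
wrist_force: [1.3, 0.3, -0.6]
finger_gap: 1.0
```

>>> servo_tool(rows=[[-1,[-0.024,-0.034,0],0],[-1,[-0.024,-0.034,0],0],[-1,[-0.024,-0.034,0],0],[-1,[-0.024,-0.034,0],0],[-1,[-0.024,-0.034,0],0],[-1,[-0.024,-0.034,0],0],[-1,[-0.004,0,0],0],[-1,[0,0,0],0]])

```text
t: 1.6
position: [0.5059, -0.0773, 0.302]
tcp_rot: [179.9, 0.0, -68.3]
wrist_force: [0.3, -0.2, -0.4]
finger_gap: 1.0
```

```bash
cat >> h.py <<'E'
from scipy.spatial.transform import Rotation as Ro
np.set_printoptions(precision=4,suppress=True)
def rem(target,frm=None):  # tool-axes shift to bring the tool's TCP to target
    s=r.observe();R=Ro.from_euler('xyz',s["tcp_rot"],degrees=True)
    print(s["t"],s["position"],s["tcp_rot"],"F",s["wrist_force"],"gap",s["finger_gap"])
    print("shift tool axes",R.inv().apply(np.array(target)-s["position"]))
E
python3 - <<'E'
from h import *
rem([.530,-.043,.186]);rem([.530,-.043,.186])
cv2.imwrite("pics/scene1.png",r.snapshot("scene"));t=r.snapshot("top")
s=cv2.imread("pics/scene1.png")[105:265,210:350]
cv2.imwrite("pics/m1.png",np.hstack([cv2.resize(s,(420,480),interpolation=2),cv2.resize(t[150:260,230:320],(376,480),interpolation=2)[:, :376]]))
rem([.530,-.043,.186])
E
```

```text
1.6 [ 0.5059 -0.0773  0.302 ] [179.9039   0.0377 -68.2601] F [ 0.2631 -0.1504 -0.3843] gap 0.9997210289104964
shift tool axes [-0.0228 -0.0352  0.1159]
1.6 [ 0.5059 -0.0773  0.302 ] [179.9039   0.0377 -68.2601] F [ 0.2631 -0.1504 -0.3843] gap 0.9997210289104964
shift tool axes [-0.0228 -0.0352  0.1159]
1.7 [ 0.5056 -0.0789  0.3022] [179.93     0.0061 -68.4412] F [ 0.5344 -1.0487 -0.3832] gap 0.9973934348760802
shift tool axes [-0.0244 -0.036   0.1162]
```

View pics/m1.png

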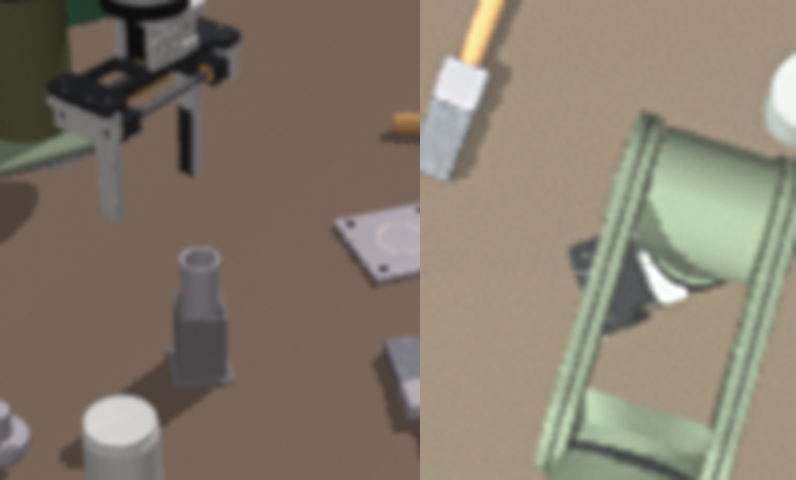

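The scene crop shows the open gripper short of the tube, with its tips around (115,215) and (190,175) and the tube mouth at (200,258). The arm hides this area from the top camera. I'll finish the horizontal move and go partly down.

>>> servo_tool(rows=[[-1,[-0.024,-0.0355,0],0],[-1,[0,0,0.03],0],[-1,[0,0,0.025],0],[-1,[0,0,0],0],[-1,[0,0,0],0]])

```text
t: 2.2
position: [0.53, -0.0441, 0.2476]
tcp_rot: [179.9, 0.0, -68.5]
wrist_force: [0.0, -0.1, 0.3]
finger_gap: 0.999
```

Run:
```python
from h import *
rem([.530,-.043,.186])
im=r.snapshot("scene");rem([.530,-.043,.186])
cv2.imwrite("pics/m2.png",cv2.resize(im[120:250,225:345],None,fx=4.6,fy=4.6,interpolation=2))
print(proj("scene",[[.53,-.043,.137]]))
```

```text
2.2 [ 0.53   -0.0441  0.2476] [179.9468   0.0242 -68.5302] F [ 0.0078 -0.1056  0.2801] gap 0.998783371587451
shift tool axes [-0.0009 -0.0005  0.0616]
2.25 [ 0.5307 -0.0441  0.2487] [-179.9357   -0.0543  -68.5191] F [ 0.1931 -0.1719  0.6075] gap 0.9970415209203453
shift tool axes [-0.0013  0.0004  0.0627]
[[276.344 190.979]]
```

View pics/m2.png

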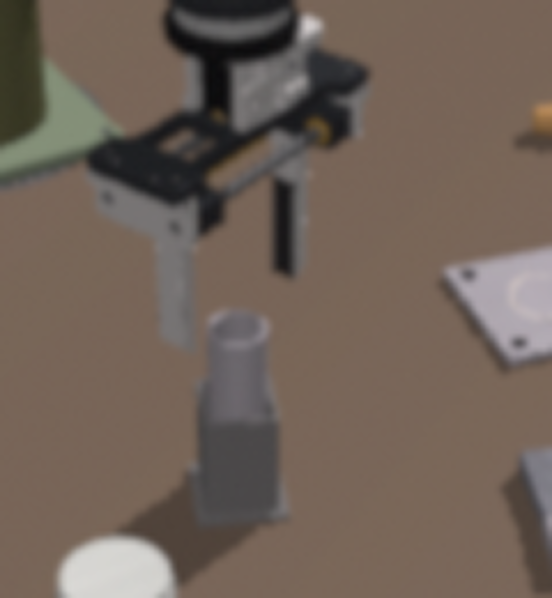

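The crop shows the near finger's tip at about (178,346), the far pad's bottom at about (286,274) and the tube mouth at (240,327), between the fingers. I'll compare these with projections from the pose.

Run:
```python
from h import *
y=np.radians(-68.45);tx=np.array([np.cos(y),np.sin(y),0]);ty=np.array([np.sin(y),-np.cos(y),0])
c=np.array([.5303,-.0441,.248-.0972])
for nm,a in(("near+x",(.047,.0595)),("far-x",(-.047,-.0595))):
    for k in a:
        for w in(-.008,.008): print(nm,k,w,(proj("scene",c+tx*k+ty*w)[0]-[225,120])*4.6)
```

```text
near+x 0.047 -0.008 [195.5519 350.5911]
near+x 0.047 0.008 [174.8942 340.6112]
near+x 0.0595 -0.008 [181.9723 360.7026]
near+x 0.0595 0.008 [161.2594 350.5804]
far-x -0.047 -0.008 [291.6933 279.0188]
far-x -0.047 0.008 [271.4701 270.017 ]
far-x -0.0595 -0.008 [303.7332 270.0576]
far-x -0.0595 0.008 [283.5697 261.1748]
```

Projections match within 1–2 mm. Descend and close.

>>> servo_tool(rows=[[-1,[-0.001,0,0.02],0],[-1,[0,0,0.02],0],[-1,[0,0,0.022],0],[-1,[0,0,0],0],[0,[0,0,0],0],[0,[0,0,0],0]])

```text
t: 2.85
position: [0.5314, -0.0425, 0.1878]
tcp_rot: [-179.8, -0.1, -68.4]
wrist_force: [0.1, -0.5, -0.1]
finger_gap: 0.864
```

>>> servo_tool(rows=[[0.12,[0,0,0],0],[0.12,[0,0,0],0],[0.2,[0,0,0],0],[0.2,[0,0,0],0],[1,[0,0,0],0],[1,[0,0,0],0],[1,[0,0,0],0]])

```text
t: 3.55
position: [0.5301, -0.0419, 0.1856]
tcp_rot: [-180.0, -0.0, -68.4]
wrist_force: [-1.0, 0.3, 0.9]
finger_gap: 0.401
```

Run:
```python
from h import *
rem([.530,-.043,.186])
im=r.snapshot("scene");rem([.530,-.043,.186])
cv2.imwrite("pics/m3.png",cv2.resize(im[140:250,225:345],None,fx=4.6,fy=4.6,interpolation=2))
```

```text
3.55 [ 0.5301 -0.0419  0.1856] [-179.9995   -0.0044  -68.4105] F [-1.0399  0.2949  0.9185] gap 0.4008035142943382
shift tool axes [ 0.0009  0.0005 -0.0004]
3.6 [ 0.5301 -0.0419  0.1856] [179.9994  -0.0024 -68.4107] F [-0.4821  0.4621  0.5622] gap 0.40148763142731864
shift tool axes [ 0.001   0.0005 -0.0004]
```

View pics/m3.png

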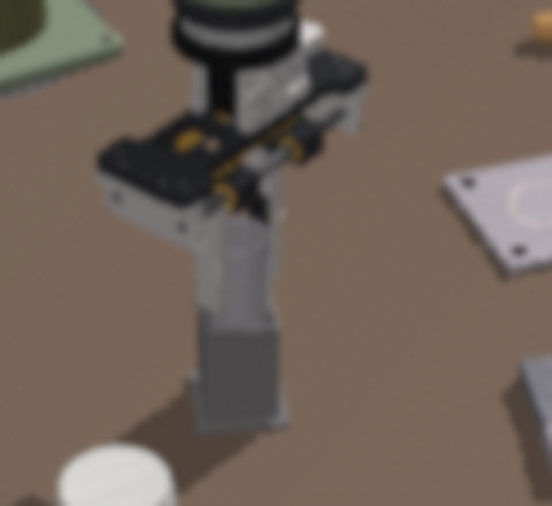

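Gripped: the opening is 37.7 mm and the stand is undisturbed. Lift straight up.

>>> servo_tool(rows=[[1,[0,0,-0.005],0],[1,[0,0,-0.01],0],[1,[0,0,-0.014],0],[1,[0,0,-0.016],0],[1,[0,0,-0.016],0],[1,[0,0,-0.016],0],[1,[0,0,-0.015],0],[1,[0,0,-0.014],0]])

```text
t: 4.4
position: [0.5303, -0.0419, 0.2936]
tcp_rot: [-179.9, -0.0, -68.4]
wrist_force: [0.6, -0.1, -3.8]
finger_gap: 0.398
```

>>> servo_tool(rows=[[1,[0,0,0],0],[1,[0,0,0],0]])

```text
t: 4.6
position: [0.5301, -0.0419, 0.2921]
tcp_rot: [-180.0, -0.0, -68.4]
wrist_force: [-0.3, 0.9, -3.2]
finger_gap: 0.403
```

Run:
```python
from h import *
rem([.4614,.2648,.29])
im=r.snapshot("scene");rem([.4614,.2648,.29])
cv2.imwrite("pics/m4.png",cv2.resize(im[110:250,225:345],None,fx=4.2,fy=4.2,interpolation=2))
```

```text
4.6 [ 0.5301 -0.0419  0.2921] [-179.9611   -0.0278  -68.4103] F [-0.3249  0.8627 -3.1602] gap 0.40311912064402955
shift tool axes [-0.3105 -0.0489  0.002 ]
4.65 [ 0.5297 -0.0418  0.2912] [179.9532   0.031  -68.4113] F [ 1.0658  0.3062 -2.9149] gap 0.4014500070519498
shift tool axes [-0.3102 -0.0493  0.0013]
```

View pics/m4.png

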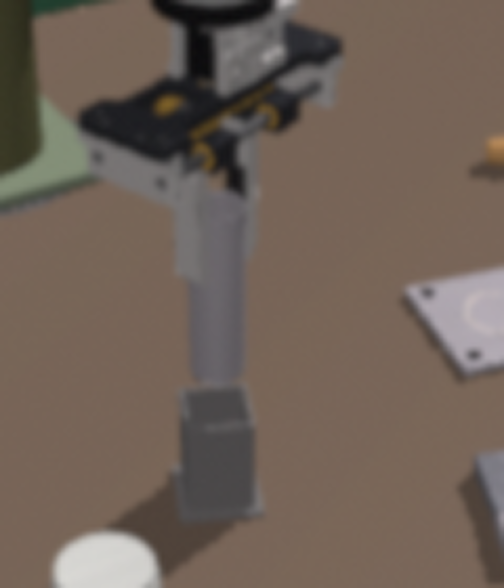

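The tube is clear and hangs vertically with about 3.2 N of weight, and the stand is upright in its place. Move over the plate.

>>> servo_tool(rows=[[1,[-0.015,-0.0025,0],0],[1,[-0.03,-0.005,0],0],[1,[-0.038,-0.006,0],0],[1,[-0.038,-0.006,0],0],[1,[-0.038,-0.006,0],0],[1,[-0.038,-0.006,0],0],[1,[-0.038,-0.006,0],0],[1,[-0.035,-0.005,0],0]])

```text
t: 5.45
position: [0.4684, 0.2272, 0.2906]
tcp_rot: [179.9, 0.1, -68.4]
wrist_force: [-0.3, -0.1, -2.8]
finger_gap: 0.399
```

>>> servo_tool(rows=[[1,[-0.025,-0.004,0],0],[1,[-0.015,-0.0025,0],0],[1,[0,0,0.02],0],[1,[0,0,0.02],0],[1,[0,0,0.02],0],[1,[0,0,0.015],0],[1,[0,0,0],0],[1,[0,0,0],0]])

```text
t: 6.25
position: [0.4613, 0.2643, 0.2163]
tcp_rot: [179.9, -0.0, -68.4]
wrist_force: [0.1, -0.7, -2.6]
finger_gap: 0.399
```

Run:
```python
from h import *
rem([.4614,.2648,.187])
im=r.snapshot("scene");rem([.4614,.2648,.187])
cv2.imwrite("pics/m5.png",cv2.resize(im[80:210,290:400],None,fx=4.6,fy=4.6,interpolation=2))
s=r.observe()["position"]
print("pred tube bottom rim px", (proj("scene",[s-[0,0,.179],s-[0,0,.049]])-[290,80])*4.6, "plate c",(proj("scene",[.4614,.2648,.008])-[290,80])*4.6)
```

```text
6.25 [0.4613 0.2643 0.2163] [179.922   -0.0013 -68.4261] F [ 0.0981 -0.6684 -2.5584] gap 0.3987878551254923
shift tool axes [-0.0005 -0.0003  0.0293]
6.3 [0.4619 0.2645 0.2172] [-179.9548   -0.0012  -68.4265] F [-0.0263 -0.1404 -2.6802] gap 0.39810313341381587
shift tool axes [-0.0005  0.0004  0.0302]
pred tube bottom rim px [[251.6503 446.533 ]
 [269.8416 292.9775]] plate c [[247.6065 479.165 ]]
```

View pics/m5.png

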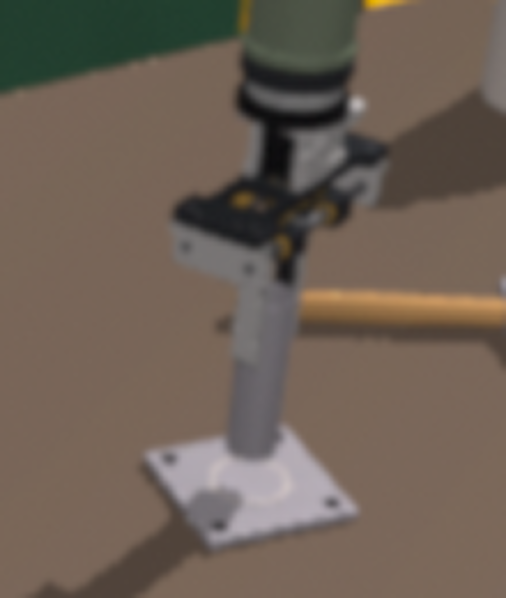

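The tube is vertical above the chalk circle: its lower end is at about (253,447), the circle's centre at about (250,480), as predicted. Lower it gently.

>>> servo_tool(rows=[[1,[0,0,0.012],0],[1,[0,0,0.01],0],[1,[0,0,0.003],0],[1,[0,0,0.001],0],[1,[0,0,0.001],0],[1,[0,0,0],0]])

```text
t: 6.9
position: [0.4618, 0.2644, 0.1898]
tcp_rot: [-180.0, 0.0, -68.4]
wrist_force: [-0.1, 1.0, -3.3]
finger_gap: 0.402
```

>>> servo_tool(rows=[[1,[0,0,0.001],0],[1,[0,0,0],0]])

```text
t: 7.1
position: [0.4617, 0.2645, 0.1888]
tcp_rot: [-180.0, 0.0, -68.4]
wrist_force: [-0.4, -0.1, -3.3]
finger_gap: 0.403
```

>>> servo_tool(rows=[[1,[0,0,0.001],0],[1,[0,0,0],0]])

```text
t: 7.3
position: [0.4616, 0.2644, 0.1876]
tcp_rot: [180.0, -0.0, -68.4]
wrist_force: [0.4, 0.3, -3.4]
finger_gap: 0.398
```

>>> servo_tool(rows=[[1,[0,0,0.0005],0],[1,[0,0,0],0]])

```text
t: 7.5
position: [0.4615, 0.2644, 0.1871]
tcp_rot: [180.0, 0.0, -68.4]
wrist_force: [-0.5, -0.4, -3.4]
finger_gap: 0.399
```

>>> servo_tool(rows=[[1,[0,0,0.0005],0],[1,[0,0,0],0]])

```text
t: 7.7
position: [0.4616, 0.2644, 0.1867]
tcp_rot: [-180.0, 0.0, -68.4]
wrist_force: [0.4, -0.1, -2.7]
finger_gap: 0.402
```

>>> servo_tool(rows=[[1,[0,0,0.0005],0],[1,[0,0,0],0]])

```text
t: 7.9
position: [0.4617, 0.2644, 0.1866]
tcp_rot: [-180.0, -0.0, -68.4]
wrist_force: [-0.6, -0.6, 0.2]
finger_gap: 0.396
```

Contact: the force rose from −3.4 to +0.2 N, so the plate carries the tube. Release.

>>> servo_tool(rows=[[1,[0,0,0],0],[0,[0,0,0],0],[0,[0,0,0],0],[-0.5,[0,0,0],0],[-0.5,[0,0,0],0],[-0.5,[0,0,0],0],[-0.5,[0,0,0],0],[-0.5,[0,0,0],0]])

```text
t: 8.7
position: [0.4616, 0.2644, 0.1861]
tcp_rot: [-180.0, 0.0, -68.4]
wrist_force: [-0.4, 0.5, 0.8]
finger_gap: 0.751
```

>>> servo_tool(rows=[[-0.5,[0,0,-0.01],0],[-0.5,[0,0,-0.03],0],[-0.5,[0,0,-0.04],0],[-0.5,[0,0,-0.035],0],[-1,[0,0,0],0],[-1,[0,0,0],0]])

```text
t: 9.3
position: [0.462, 0.2646, 0.3028]
tcp_rot: [-179.8, -0.0, -68.4]
wrist_force: [0.2, -1.1, -0.4]
finger_gap: 0.883
```

Run:
```python
from h import *
rem([.533,-.2603,.3])
im=r.snapshot("scene")
cv2.imwrite("pics/m6.png",cv2.resize(im[130:250,225:390],None,fx=4,fy=4,interpolation=2))
print("pred rim top",(proj("scene",[.4617,.2644,.138])-[225,130])*4,"pred axis at bottom",(proj("scene",[.4617,.2644,.008])-[225,130])*4)
```

```text
9.3 [0.462  0.2646 0.3028] [-179.8173   -0.004   -68.4084] F [ 0.2108 -1.1456 -0.4281] gap 0.8825998436466328
shift tool axes [0.5142 0.1272 0.0024]
pred rim top [[490.5277  87.1855]] pred axis at bottom [[475.1533 216.9732]]
```

View pics/m6.png

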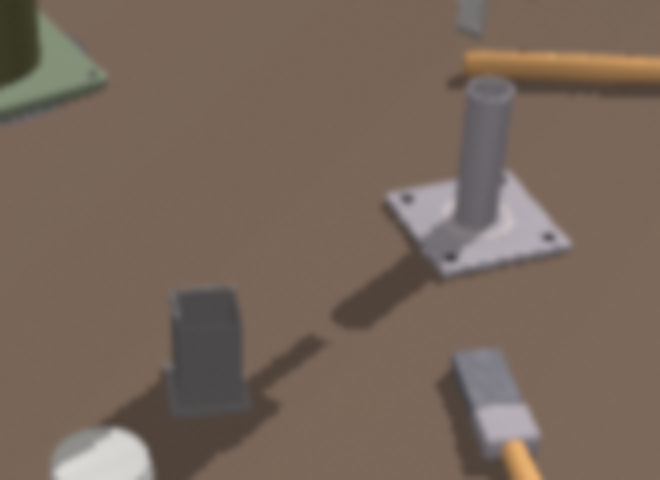

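The tube stands upright inside the circle with its rim at about (490,90), as predicted. The stand is upright and empty at about (207,350). On to the cap.

>>> servo_tool(rows=[[-1,[0.038,0.0095,0],0],[-1,[0.04,0.01,0],0],[-1,[0.04,0.01,0],0],[-1,[0.04,0.01,0],0],[-1,[0.04,0.01,0],0],[-1,[0.04,0.01,0],0],[-1,[0.04,0.01,0],0],[-1,[0.04,0.01,0],0]])

```text
t: 10.15
position: [0.5035, -0.0619, 0.2989]
tcp_rot: [179.8, 0.2, -68.4]
wrist_force: [0.3, -1.0, -0.4]
finger_gap: 1.003
```

>>> servo_tool(rows=[[-1,[0.04,0.01,0],0],[-1,[0.04,0.01,0],0],[-1,[0.04,0.01,0],0],[-1,[0.04,0.01,0],0],[-1,[0.035,0.008,0],0],[-1,[0,0,0],0],[-1,[0,0,0],0]])

```text
t: 10.85
position: [0.5308, -0.2595, 0.2988]
tcp_rot: [179.9, 0.2, -68.5]
wrist_force: [-0.8, 0.4, -0.6]
finger_gap: 0.996
```

Run:
```python
from h import *
rem([.5325,-.2602,.116])
```

```text
10.85 [ 0.5308 -0.2595  0.2988] [179.871    0.2466 -68.5035] F [-0.7784  0.4171 -0.6017] gap 0.9964343937163394
shift tool axes [ 0.0021 -0.0017  0.1828]
```

>>> servo_tool(rows=[[-1,[0.001,-0.001,0.03],0],[-1,[0,0,0.035],0],[-1,[0,0,0.035],0],[-1,[0,0,0.025],0],[-1,[0,0,0],0],[-1,[0,0,0],0]])

```text
t: 11.45
position: [0.5328, -0.2586, 0.1758]
tcp_rot: [179.9, 0.1, -68.3]
wrist_force: [-0.4, 0.4, 0.4]
finger_gap: 1.0
```

Run:
```python
from h import *
rem([.5325,-.2602,.116])
im=r.snapshot("scene")
rem([.5325,-.2602,.116])
cv2.imwrite("pics/m7.png",cv2.resize(im[160:280,170:270],None,fx=5,fy=5,interpolation=2))
```

```text
11.45 [ 0.5328 -0.2586  0.1758] [179.9459   0.1026 -68.3223] F [-0.4041  0.3868  0.4139] gap 0.9998762581639072
shift tool axes [0.0015 0.0009 0.0598]
11.5 [ 0.5337 -0.2594  0.1772] [-179.9545   -0.0513  -68.3391] F [ 0.1079 -0.5021  0.9957] gap 1.001375561035065
shift tool axes [0.0002 0.0014 0.0612]
```

View pics/m7.png

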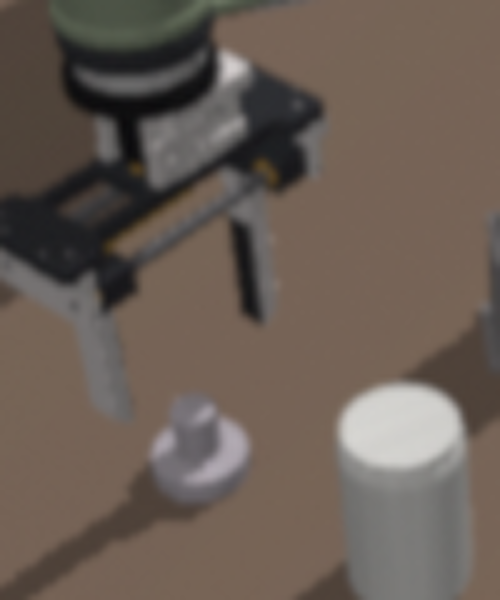

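The crop shows the cap between the fingers, its knob top at about (194,408), and the can well clear of the gripper. Descend and grip.

>>> servo_tool(rows=[[-1,[0.001,0.001,0.02],0],[-1,[0,0,0.02],0],[-1,[0,0,0.015],0],[-1,[0,0,0.005],0],[-1,[0,0,0],0],[0,[0,0,0],0],[0,[0,0,0],0],[0.3,[0,0,0],0]])

```text
t: 12.3
position: [0.5331, -0.2617, 0.1171]
tcp_rot: [-179.9, -0.1, -68.4]
wrist_force: [-1.4, 0.3, -0.1]
finger_gap: 0.78
```

>>> servo_tool(rows=[[0.3,[0,0,0],0],[0.4,[0,0,0],0],[0.4,[0,0,0],0],[0.5,[0,0,0],0],[1,[0,0,0],0],[1,[0,0,0],0],[1,[0,0,0],0]])

```text
t: 13.0
position: [0.5324, -0.2613, 0.1161]
tcp_rot: [180.0, 0.0, -68.4]
wrist_force: [-0.1, -0.1, 0.1]
finger_gap: 0.272
```

>>> servo_tool(rows=[[1,[0,0,-0.01],0],[1,[0,0,-0.025],0],[1,[0,0,-0.035],0],[1,[0,0,-0.04],0],[1,[0,0,-0.04],0],[1,[0,0,-0.03],0],[1,[0,0,-0.01],0],[1,[0,0,0],0]])

```text
t: 13.8
position: [0.5331, -0.2618, 0.3081]
tcp_rot: [-179.9, -0.2, -68.4]
wrist_force: [-0.7, -0.1, -2.0]
finger_gap: 0.269
```

Run:
```python
from h import *
rem([.4617,.2644,.306])
im=r.snapshot("scene")
p=r.observe()["position"]
rem([.4617,.2644,.306])
cv2.imwrite("pics/m8.png",cv2.resize(im[110:220,170:260],None,fx=5.4,fy=5.4,interpolation=2))
```

```text
13.8 [ 0.5331 -0.2618  0.3081] [-179.8796   -0.1853  -68.4087] F [-0.6877 -0.1239 -1.9887] gap 0.2689492673681369
shift tool axes [-0.5155 -0.1272  0.0007]
13.85 [ 0.5323 -0.2612  0.3057] [179.988    0.0131 -68.4101] F [-0.4587 -0.2974 -2.4098] gap 0.2746255156802403
shift tool axes [-0.5147 -0.1278 -0.0002]
```

View pics/m8.png

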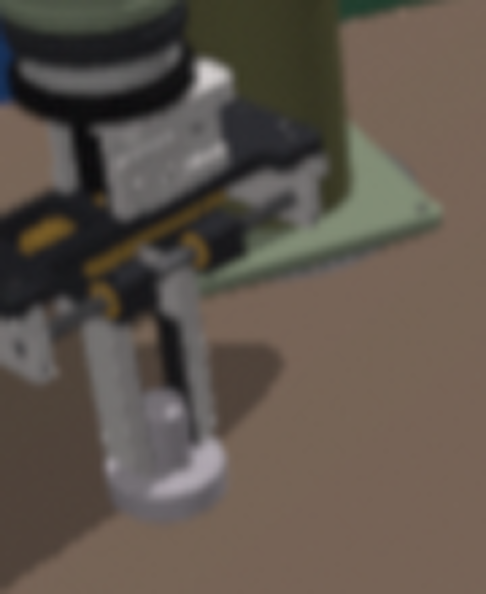

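The held cap looks level, with the weight and opening right (2 N, 25.5 mm). That was my 12th picture, so later checks are numeric. Carry it over the tube.

>>> servo_tool(rows=[[1,[-0.02,-0.005,0],0],[1,[-0.035,-0.0085,0],0],[1,[-0.04,-0.01,0],0],[1,[-0.04,-0.01,0],0],[1,[-0.04,-0.01,0],0],[1,[-0.04,-0.01,0],0],[1,[-0.04,-0.01,0],0],[1,[-0.04,-0.01,0],0]])

```text
t: 14.65
position: [0.4899, 0.0425, 0.3034]
tcp_rot: [179.7, 0.2, -68.4]
wrist_force: [0.8, -0.1, -1.3]
finger_gap: 0.269
```

>>> servo_tool(rows=[[1,[-0.04,-0.01,0],0],[1,[-0.04,-0.01,0],0],[1,[-0.04,-0.01,0],0],[1,[-0.04,-0.01,0],0],[1,[-0.035,-0.0085,0],0],[1,[-0.018,-0.004,0],0],[1,[0,0,0],0],[1,[0,0,0],0]])

```text
t: 15.45
position: [0.4611, 0.2574, 0.304]
tcp_rot: [179.7, -0.0, -68.3]
wrist_force: [0.2, -0.3, -2.7]
finger_gap: 0.268
```

Run:
```python
from h import *
for i in range(3):
    rem([.4612,.2642,.244]); im=r.snapshot("scene"); t=r.snapshot("top")
cv2.imwrite("pics/s9.png",im)
```

```text
15.45 [0.4611 0.2574 0.304 ] [179.7437  -0.0161 -68.3198] F [ 0.2188 -0.3314 -2.6512] gap 0.268029055914651
shift tool axes [-0.0063 -0.0028  0.06  ]
15.55 [0.4621 0.2565 0.3049] [179.8479  -0.0167 -68.4481] F [-0.223  -0.1395 -2.0418] gap 0.27241798739503176
shift tool axes [-0.0075 -0.0022  0.0609]
15.65 [0.4627 0.2563 0.3056] [179.9365  -0.0076 -68.4994] F [ 0.0356 -0.0541 -1.0746] gap 0.2715657534679304
shift tool axes [-0.0079 -0.0016  0.0616]
```

>>> servo_tool(rows=[[1,[-0.007,-0.002,0.015],0],[1,[0,0,0.015],0],[1,[0,0,0.005],0],[1,[0,0,0],0],[1,[0,0,0],0],[1,[0,0,0],0],[1,[0,0,0],0]])

```text
t: 16.45
position: [0.4625, 0.2647, 0.2719]
tcp_rot: [-179.9, -0.0, -68.4]
wrist_force: [-0.6, 0.4, -1.1]
finger_gap: 0.272
```

Run:
```python
from h import *
for i in range(3):
    rem([.4612,.2642,.244]); im=r.snapshot("scene")
s=r.observe()["position"]; b=s.copy(); b[2]-=.116
print("cap bottom/tube top px",proj("scene",[b,[.4617,.2644,.138]]))
g=cv2.cvtColor(cv2.GaussianBlur(im,(3,3),0),6)
for v in range(140,166): print(v,g[v,334:362])
```

```text
16.45 [0.4625 0.2647 0.2719] [-179.9088   -0.0019  -68.4143] F [-0.5714  0.3762 -1.1145] gap 0.27177479541194133
shift tool axes [0.     0.0014 0.0279]
16.5 [0.4624 0.2647 0.2718] [-179.9224    0.0011  -68.4174] F [ 0.7347 -1.0871 -1.4276] gap 0.2712418641766246
shift tool axes [0.     0.0013 0.0278]
16.55 [0.4623 0.2647 0.2717] [-179.9337   -0.0003  -68.4145] F [ 0.3863 -0.2711 -1.396 ] gap 0.2721848979785869
shift tool axes [0.     0.0013 0.0277]
cap bottom/tube top px [[348.3473 147.1468]
 [347.6319 151.7964]]
140 [105 105 105 105 105 106 110 118 124 123 118 116 115 115 112 107 104 101
 103 112 122 124 117 110 107 106 106 106]
141 [105 105 105 105 106 108 115 127 135 129 119 113 113 113 111 107 103 102
 109 125 141 142 132 118 111 109 109 109]
142 [105 105 105 105 106 109 119 134 142 133 116 108 107 108 108 106 104 106
 118 139 156 158 148 133 123 121 120 120]
143 [105 105 105 106 106 109 118 132 140 130 115 105 103 104 106 106 108 115
 132 152 165 167 159 148 140 137 137 139]
144 [105 105 106 106 106 107 111 120 126 122 114 108 106 106 107 111 118 131
 148 162 168 167 160 151 146
[... 1812 characters left out ...]
106 106 106 104 100  96  94  96  99 101 103 104 104 102  99  99
 101 105 106 106 106 106 106 106 106 106]
161 [106 106 106 106 106 104 100  95  94  97  99 102 103 104 103 101  99  99
 102 105 106 106 106 107 106 106 106 107]
162 [106 106 106 106 106 104 100  95  95  97 100 102 103 104 103 101  98  99
 103 105 106 106 106 106 106 106 107 107]
163 [106 106 106 106 106 103  98  95  95  97 100 102 103 104 103 100  98 100
 103 106 106 106 106 106 106 106 107 107]
164 [106 106 106 106 105 103  98  95  95  97 100 102 103 104 102 100  98 100
 104 106 106 106 106 106 106 107 107 107]
165 [106 106 106 106 105 103  98  95  95  98 100 102 104 104 102  99  97 100
 104 106 106 106 106 106 106 107 107 107]
```

>>> servo_tool(rows=[[1,[0,0.001,0.008],0],[1,[0,0,0.006],0],[1,[0,0,0.002],0],[1,[0,0,0.002],0],[1,[0,0,0.002],0],[1,[0,0,0],0]])

```text
t: 17.2
position: [0.461, 0.2641, 0.2508]
tcp_rot: [180.0, 0.0, -68.4]
wrist_force: [-0.6, 0.1, -2.1]
finger_gap: 0.273
```

>>> servo_tool(rows=[[1,[0,0,0.001],0],[1,[0,0,0.001],0],[1,[0,0,0.001],0],[1,[0,0,0],0]])

```text
t: 17.6
position: [0.461, 0.2642, 0.248]
tcp_rot: [180.0, 0.0, -68.4]
wrist_force: [0.3, 0.2, -2.6]
finger_gap: 0.271
```

The lower edge is below the tube's top with no contact force, so the cap is over the tube. Continue down to seat it.

>>> servo_tool(rows=[[1,[0,0,0.001],0],[1,[0,0,0.001],0],[1,[0,0,0.001],0],[1,[0,0,0],0]])

```text
t: 18.0
position: [0.461, 0.2641, 0.2449]
tcp_rot: [180.0, -0.0, -68.4]
wrist_force: [-0.1, 0.5, -2.1]
finger_gap: 0.269
```

>>> servo_tool(rows=[[1,[0,0,0.0005],0],[1,[0,0,0],0]])

```text
t: 18.2
position: [0.4611, 0.2642, 0.2446]
tcp_rot: [180.0, 0.0, -68.4]
wrist_force: [0.4, -0.7, -1.7]
finger_gap: 0.27
```

>>> servo_tool(rows=[[1,[0,0,0.0005],0],[1,[0,0,0],0]])

```text
t: 18.4
position: [0.4611, 0.2642, 0.2441]
tcp_rot: [180.0, 0.0, -68.4]
wrist_force: [-0.9, -0.2, -2.5]
finger_gap: 0.271
```

>>> servo_tool(rows=[[1,[0,0,0.0005],0],[1,[0,0,0],0]])

```text
t: 18.6
position: [0.4613, 0.2643, 0.2441]
tcp_rot: [-180.0, 0.0, -68.4]
wrist_force: [-0.2, -0.4, 0.8]
finger_gap: 0.27
```

>>> servo_tool(rows=[[1,[0,0,0.0005],0],[1,[0,0,0],0]])

```text
t: 18.8
position: [0.4615, 0.2643, 0.2441]
tcp_rot: [-179.9, -0.0, -68.4]
wrist_force: [-2.2, -0.9, 4.5]
finger_gap: 0.275
```

Seated at TCP z = 0.2441, which is the expected height, with 4.5 N of push. Ease off, release and retreat.

>>> servo_tool(rows=[[1,[0,0,-0.0005],0],[1,[0,0,0],0],[0.3,[0,0,0],0],[0.3,[0,0,0],0],[0,[0,0,0],0],[0,[0,0,0],0],[-0.3,[0,0,0],0],[-0.3,[0,0,0],0]])

```text
t: 19.6
position: [0.4611, 0.2642, 0.2435]
tcp_rot: [180.0, -0.0, -68.4]
wrist_force: [-0.0, 0.3, 0.1]
finger_gap: 0.628
```

>>> servo_tool(rows=[[-0.3,[0,0,0],0],[-0.3,[0,0,-0.01],0],[-0.3,[0,0,-0.02],0],[-0.3,[0,0,-0.03],0],[-0.3,[0,0,-0.03],0],[-0.3,[0,0,0],0]])

```text
t: 20.2
position: [0.4635, 0.2651, 0.3398]
tcp_rot: [-179.4, -0.0, -68.4]
wrist_force: [0.1, 0.3, 0.7]
finger_gap: 0.65
```

>>> servo_tool(rows=[[-0.3,[0.04,0.01,0],0],[-0.3,[0.04,0.01,0],0],[-0.3,[0.04,0.01,0],0],[-0.3,[0.04,0.01,0],0],[-0.3,[0.04,0.01,0],0],[-0.3,[0.04,0.01,0],0],[-0.3,[0.04,0.01,0],0],[-0.3,[0,0,0],0]])

```text
t: 21.0
position: [0.4992, -0.0261, 0.3332]
tcp_rot: [179.9, -0.1, -68.8]
wrist_force: [-0.0, 0.7, -0.3]
finger_gap: 0.648
```

Run:
```python
from h import *
rem([.46,.26,.3])
im=r.snapshot("scene");t=r.snapshot("top")
cv2.imwrite("pics/s10.png",im);cv2.imwrite("pics/t10.png",t)
print("expected: knob top",proj("scene",[.4614,.2643,.176]),"flange",proj("scene",[.4614,.2643,.136]),proj("top",[.4614,.2643,.176]),proj("top",[.4614,.2643,.144]))
# scene blobs brighter than bench
g=im.max(2).astype(int)
for v in range(124,170,2): print(v,g[v,330:366])
# top: change against the first picture round the plate, bright knob/flange shape
d=cv2.absdiff(t,cv2.imread("pics/top0.png")).max(2)[195:260,170:240]>25
n,l,st,c=cv2.connectedComponentsWithStats(d.astype(np.uint8))
print([(st[i],c[i]+[170,195]) for i in range(1,n) if st[i][4]>15])
d=cv2.absdiff(im,cv2.imread("pics/scene0.png")).max(2)
print("changed px round stand foot",int((d[222:234,266:290]>25).sum()),"hammer",int((d[140:158,340:410]>25).sum()),"brush",int((d[215:268,338:366]>25).sum()),"can",int((d[238:282,236:266]>25).sum()),"disc",int((d[240:270,92:138]>25).sum()))
```

```text
21.0 [ 0.4992 -0.0261  0.3332] [179.9412  -0.0826 -68.7695] F [-0.0282  0.7255 -0.2933] gap 0.6480727354447442
shift tool axes [-0.2809 -0.0671  0.0327]
expected: knob top [[348.7618 141.5012]] flange [[347.4886 152.2931]] [[193.6732 226.2347]] [[195.2998 226.8686]]
124 [118 118 119 118 118 118 119 119 118 119 118 119 118 118 118 118 118 118
 118 118 118 118 118 118 118 118 118 118 118 118 118 118 118 118 118 118]
126 [118 119 119 118 119 118 119 119 119 119 118 118 118 118 118 118 119 118
 119 118 118 118 118 118 118 118 119 119 119 119 119 119 118 118 118 119]
128 [119 119 118 118 118 119 118 118 119 118 118 118 118 118 118 118 119 119
 118 117 118 119 118 118 119 119 119 119 119 118 119 119 119 119 119 118]
130 [119 119 119 119 119 118 118 119 118 119 119 118 118 118 119 118 118 118
 118 118 118 119 119 119 120 119 119 119 119 119 119 120 119 120 119 119]
132 [119 119 118 118 119 118 118 118 119 118 118 119 119 119 118 119 118 118
 118 119 119 119 119 119 120 119 119 119 119 119 119 120 119 119 119 119]
134 [118 119 119 118 118 118 119 119 118 118 118 118 119 119 118 118 119 119
 
[... 2161 characters left out ...]
 119 119 119 121 121 120]
164 [120 120 120 120 120 119 120 120 119 115 106  96  96  99 101 104 106 106
 104 101  98 104 115 119 120 120 119 120 120 120 120 121 120 121 121 121]
166 [120 120 120 120 120 120 120 120 118 114 104  96  97  99 101 105 106 105
 104 100  98 105 116 120 120 120 119 120 120 121 121 121 121 121 121 121]
168 [120 120 119 120 120 120 120 120 119 112 100  95  97 100 102 104 105 104
 102  99 100 109 117 120 120 120 120 121 121 121 121 121 121 121 121 121]
[(array([ 51,  15,  19,  18, 185], dtype=int32), array([230.7568, 219.5189])), (array([ 25,  24,  25,  16, 220], dtype=int32), array([207.7182, 226.4182]))]
changed px round stand foot 0 hammer 183 brush 0 can 16 disc 176
```

>>> servo_tool(rows=[[-0.3,[0,0,0],0],[-0.3,[0,0,0],0],[-0.3,[0,0,0],0],[-0.3,[0,0,0],0]])

```text
t: 21.5
position: [0.499, -0.021, 0.3337]
tcp_rot: [-180.0, 0.0, -68.3]
wrist_force: [-0.1, -0.2, 0.4]
finger_gap: 0.655
```

Run:
```python
from rig import r
s=r.observe();print(s["t"],s["wrist_force"],s["qvel"].max());print(r.close_job())
```

```text
21.5 [-0.11000129 -0.15455952  0.40217516] 0.09247833077498444
the job is handed in; nothing more can be done
None
```

I drew the tube straight up out of the stand and set it down in the chalk circle under force control. I then let go, lowered the cap over its end and handed the job in at about 21.5 s. `close_job` gives no verdict, so the points below rest on my own checks.

- **Tube:** The plate took its weight within 0.5 mm of the expected height. The last picture of it showed it upright inside the circle.
- **Cap:** It stopped at the expected seated height (tool z 0.2441 m) with about 4.5 N of push. In the last camera check, pixel values read without viewing the picture, the knob and flange were within about 1 pixel of where a seated, level cap should be.
- **Stand and other things:** No pixels changed at the stand's foot or the brush, and only 16 at the can.
- **Unresolved:** The hammer and disc areas did show changed pixels (183 and 176). I put the hammer's down to the tube and cap now standing in front of it, and the disc's to the arm's shadow. I did not check either one. The arm stayed well away from both.
- **Camera disagreement:** The two cameras differed by 1–2.5 mm on the plate and tube. I used averages, which is well inside the 9.5 mm allowed.

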